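# Load a sealed turbidity standard and index it under the reading head

### The arm

A 6-joint arm with a two-finger parallel gripper is mounted at the origin on the work surface. World frame = base frame: x ahead of the robot, y to its left, z up, the work surface at z = 0. Lengths are in m, angles in rad, forces in N, time in s.
With the tool pointing down it reaches from about 0.275 to 0.975 m from the base axis. Payload 8.4 kg.
Tool frame: the origin (TCP) lies on the centre line of the jaws, within the pads' length; the fingertips stand 8 mm ahead of it and the grasp point (between the pads) lies 11 mm behind it; z points along the fingers, y is the line along which they close (so a half turn about z gives the same grasp; the last joint's range is limited). The gripper opens to 92 mm and grips with 3 to 60 N. Pads are 20 mm wide; open, the fingers measure 128 mm over their backs; the gripper's body (75 mm by 189 mm) begins 69 mm behind the grasp point.
Start: joints at [1.13, 0.353, 1.633, -0, 1.155, -0.002], TCP at [0.266, 0.566, 0.223] pointing down, gripper open.
Joint ranges: [-2.63, 2.63], [-0.92, 2.1], [0.06, 2.66], [-1.3, 4.44], [0, 2.69], [-3.02, 3.02]. Speed limits (rad/s): [2.22, 2.22, 2.79, 3.14, 3.14, 3.14].

### API

Orientations are given as a unit quaternion [w, x, y, z].
In Python, from bench import * gives the robot as it stands.
- The arm moves only by the tool step_arm, never from a script. Its arguments are lists of equal length, an entry for each row: "delta_pos": the shift along the world's x, y, z in m, a list of three; "yaw": the turn about the world's z in rad; "gripper": the gripper command: -1 is shut, 1 is fully open, values between are in proportion. In form: {"delta_pos": [[tx, ty, tz], ...], "yaw": [yaw, ...], "gripper": [gripper, ...]}. A call has 1 to 8 rows; each row shifts and turns the commanded pose from where the row before left it; what a row does not reach is not made up. A row lasts 1/10 s, in which the tool goes at most 50 mm and 8.59 degrees, less where a joint would pass 70% of its speed; a pose out of reach is approached as far as the arm can. A call is refused whole if a number of a shift passes 0.05 or a number of a turn 0.15, either way. A call with a gripper value outside its range is refused whole. The fingers move at their own pace and stop on an object; "force" is the grip in N (left out, the last holds). Time passes only in rows, so rows that do not move let the fingers close. It gives the time, the measured TCP pose, the force, the opening and the grip force at its end, in the units of the state.
- read_state(): the state, without advancing time (a new reading comes with each control period).
- read_camera(name): name is "scene" or "side" or "wrist"; returns a dict with "image" (480x640x3 uint8, red, green, blue), "z_map" (480x640 float32, m along the optical axis (not along the pixel's ray), 0 where there is no reading), "mtx" (3x3 intrinsics, pixels), "R" (3x3) and "t" (3): a world point X has camera coordinates R X + t. Camera axes: x right, y down, z forward; pixel columns grow to the right and rows downward; lengths in m; the calibration is good to about 2 mm. A picture is of the moment at which its call begins.
- finish_job(): hands the job in; it is judged then, once.
The state is a dict: "clock": time; "joint_pos": joint angles; "joint_vel": joint speeds; "tau": joint torques, N m; "position": TCP position; "tcp_rot": TCP orientation; "force": force on the tool from outside, world axes, zero at the start; "wrist_torque": the same for the moment, N m; "finger_gap": finger opening in m; "gripper_force": force on a finger pad.
Only numpy, scipy, OpenCV 4.12 (cv2) and the standard library are available. Lean on these libraries where they do the work, as an engineer would, in place of code of your own. Each camera call takes 0.05 s, during which the arm holds its last target. There are 200 camera calls.

### The job

Take the rectangular sealed turbidity standard out of its stand and set it gently, upright and fully home, in the reader wheel's empty cradle; the two leave different faces free, so stand it on the mat or the bench on the way and take it again the other way. Only then advance the star wheel clockwise by pushing its spokes one after another, touching neither platter nor standard, until the cradle is centred under the reading head. Never drop or tip the standard, and leave the other labware alone.

Things in the scene. Friction and masses are not known exactly. Their poses are not given: they have to be found in the camera images.
- cell: the sealed turbidity standard: upright rectangular block, white plastic with a flush grey lid (no knob: held only by its upright faces), 64 mm along x, 40 mm along y, 80 mm tall, 0.2 to 0.35 kg. Origin at the centre of its underside, z up. Same after half a turn. Starts upright in the stand.
- stand: fixed aluminium stand, origin on the bench under its centre. Floor 8 mm thick; two walls along its x, 60 mm long, 6 mm thick, inner faces at y = -25 and +25 mm, tops 94 mm above the bench (6 mm above the standard's lid). They cover the standard's broad faces; the ends (+x, -x) are open, so here it can be held only by its narrow faces, 64 mm apart.
- mat: flat black rubber mat fixed on the bench, 130 x 120 mm (x, y), 4 mm thick, clear: a handy place to put the standard down. Origin on the bench under its centre. Stand and mat may swap places.
- reader: the fixed reader; origin on the bench on the wheel's vertical axis, x towards the reading head. Grey base, a disc 330 mm across, 12 mm thick, on a 70 x 520 mm foot under the bridge. A bridge crosses the wheel at x = 50 mm: posts (30 x 25 mm) at y = -240 and +240 mm, blue beam 200 to 230 mm high. Work the wheel in front of the bridge (x below 0), the open side; behind it a gripper has no room.
- starwheel (a joint): star wheel angle, rad; grows as it turns CLOCKWISE seen from above. Hard stops at 0 and 4.5; starts at 0.25 to 1.2; at 4.014 the cradle is exactly under the head: it must advance 2.8 to 3.8 clockwise (the other way the stop bars it). Bearing friction of 0.35 N m (2 N at the spoke ends) plus some damping: it stays where it is left; no detents or spring.
- hub (a point): on the wheel's axis at the height of the spokes' centre lines, 100 mm above the bench; x points to the cradle. Five level round steel spokes, 12 mm thick, run from the 52 mm hub to black 22 mm balls 195 mm from the axis, at 36, 108, 180, 252 and 324 degrees counter-clockwise from the cradle's direction (cradle midway between two spokes).
- platter: grey plate, 320 mm across, top 30 mm above the bench, turning with the spokes above it; carries the cradle and two fixed round glass standards (52 mm across, tops 95 mm above the bench, 108 mm from the axis, 144 and 216 degrees from the cradle). Origin on the axis, 20 mm above the bench; x points to the cradle.
- cradle (a point): floor centre of the empty cradle, 120 mm from the axis, 30 mm above the bench; x outward, z up. Upright cheeks 50 mm long, 5 thick, inner faces at y = -38 and +38 mm, tops 85 mm above the floor; sills 8 mm high, inner faces at x = -26 and +26 mm. The standard stands with its 64 mm length along y: only its broad faces (40 mm apart), inner and outer, are free to hold.
- reader_spot (a point): fixed point straight below the black reading head (50 x 50 mm, underside 147 mm above the bench, under the bridge's short arm), 30 mm above the bench, 120 mm from the wheel's axis: where the cradle's floor centre must come.
- beaker: bystander, to be left alone: an empty glass beaker, 90 mm across, 120 mm tall. Origin at its underside.
- tall_beaker: bystander, to be left alone: an empty glass beaker, 110 mm across, 150 mm tall. Origin at its underside.
- dosing_cup: bystander, to be left alone: a small white plastic cup, 64 mm across, 60 mm tall. Origin at its underside.
- reagent: bystander, to be left alone: an amber glass bottle, 66 mm across, 170 mm tall. Origin at its underside.
- salt_jar: bystander, to be left alone: a white plastic jar, 80 mm across, 100 mm tall. Origin at its underside.
- spatula: bystander, to be left alone: a 200 mm spatula lying flat. Origin near its middle.
Not all that is in view belongs to the job. What is shaped like the stand but pink or yellow is not meant.

How it is judged:
On the way, in this order (a step that is already met when the one before it is completed fails the run):
1. the standard has been put down upright on the mat or the bench, outside the stand, and let go (horizontal distance between cell and stand above 0.055 m and height (world z) of cell below 0.012 m and angle between cell's own z axis and vertical below 0.08 rad and contact force between the fingers and cell below 0.1 N and linear speed of cell below 0.05 m/s), for 0.1 s.
2. the standard stands home in the cradle, released, with the wheel not yet advanced (horizontal distance between cell and cradle below 0.014 m and z of cell in the frame of cradle between -0.006 and 0.006 m and angle between cell's own z axis and vertical below 0.08 rad and angle between the x axis of cell and the y axis of cradle, either way round below 0.25 rad and contact force between the fingers and cell below 0.1 N and value of joint starwheel below 1.5 rad), for 0.2 s.
At the end, for the whole second after the job is handed in: The standard stands upright (within 0.08 rad) on the cradle's floor (within 6 mm), within 14 mm of its centre and 0.25 rad of its direction, released; the cradle's centre is within 14 mm of the point below the reading head; wheel and standard are at rest (horizontal distance between cell and cradle below 0.014 m and z of cell in the frame of cradle between -0.006 and 0.006 m and angle between cell's own z axis and vertical below 0.08 rad and angle between the x axis of cell and the y axis of cradle, either way round below 0.25 rad and velocity of joint starwheel between -0.03 and 0.03 rad/s and linear speed of cell below 0.02 m/s and contact force between the fingers and cell below 0.1 N and horizontal distance between cradle and reader_spot below 0.014 m); the robot touches nothing.
It fails at once if the standard is tipped (angle between cell's own z axis and vertical above 0.5 rad).
It fails at once if the standard is dropped (falls free faster than 0.6 m/s, about 20 mm) (contact force between the fingers and cell below 0.05 N and linear speed of cell above 0.6 m/s).
It fails at once if the fingers push the standard or the platter (over 3 N) once the wheel has been advanced beyond 1.6 rad (value of joint starwheel above 1.6 rad and (contact force between the fingers and cell above 3 N or contact force between the fingers and platter above 3 N)).
It fails at once if a bystander is moved by more than 40 mm (distance of any of beaker, tall_beaker, dosing_cup, reagent, salt_jar, spatula from where it was at the start of the episode above 0.04 m).
It also fails if it takes over 72 s, if anything falls off the work surface, if the arm or the gripper's body presses on something with over 40 N, if the wrist force passes 120 N, or if a joint passes its speed limit or range.

## Working session

There is one attempt and no reset: what is moved stays moved. The work goes in short steps, Python scripts to look and compute and a tool call to move; the robot and the scene stay as the last step left them, time stands still between calls to the robot, and variables do not carry over. Pictures are saved under pics/ and viewed, at most 10 in all, crops included, and the job is handed in when it is done.

Besides the shell and the picture viewer there is one more tool, called after "Emit:" in YAML: its name, and indented under it one key for each argument. step_arm: Moves the arm, as the interface text tells. Its arguments: {"type":"object","properties":{"delta_pos":{"type":"array","items":{"type":"array","items":{"type":"number"}}},"yaw":{"type":"array","items":{"type":"number"}},"gripper":{"type":"array","items":{"type":"number"}},"force":{"type":"number"}},"required":["delta_pos","yaw","gripper"]}

```bash
mkdir -p pics; ls; cat > h.py <<'E'
import sys; sys.path.insert(0,'.')
from bench import *
import numpy as np, cv2
def grab(n):
    c=read_camera(n); np.savez(f'{n}.npz',**c); return c
def pts(c):
    z=c['z_map']; v,u=np.mgrid[0:z.shape[0],0:z.shape[1]]
    K=c['mtx']; P=np.stack([(u-K[0,2])/K[0,0]*z,(v-K[1,2])/K[1,1]*z,z],-1)
    return (P-c['t'])@c['R']   # world points
def save(n,img): cv2.imwrite(f'pics/{n}.png',cv2.cvtColor(img,cv2.COLOR_RGB2BGR))
E
python3 - <<'E'
from h import *
for n in('scene','side'):
    c=grab(n); save(n+'1',c['image']); print(n,-c['R'].T@c['t'])
print(read_state())
E
```

```text
pics
scene [0.87475738 0.51153226 1.38847018]
side [ 0.06099924 -0.88401323  0.91981033]
{'clock': 0.1, 'joint_pos': array([ 1.12957748e+00,  3.53567666e-01,  1.63408065e+00, -1.01939696e-05,
        1.15521137e+00, -2.38565875e-03]), 'joint_vel': array([-0.00152054, -0.0019914 , -0.00122844, -0.00061542, -0.00054431,
       -0.00050631]), 'tau': array([-1.20175580e-03, -5.94905591e+01, -3.34931839e+01,  6.99136849e-02,
        1.82617415e-02, -5.05886362e-05]), 'position': array([0.26535311, 0.56537181, 0.22193684]), 'tcp_rot': array([-1.34818446e-04,  2.17658185e-01,  9.76024853e-01, -6.19022476e-04]), 'force': array([-0.28756509, -0.97542618,  0.22604443]), 'wrist_torque': array([-0.01054337, -0.00544414, -0.04796023]), 'gripper_force': 0.0, 'finger_gap': 0.09165191427605258}
```

View pics/scene1.png

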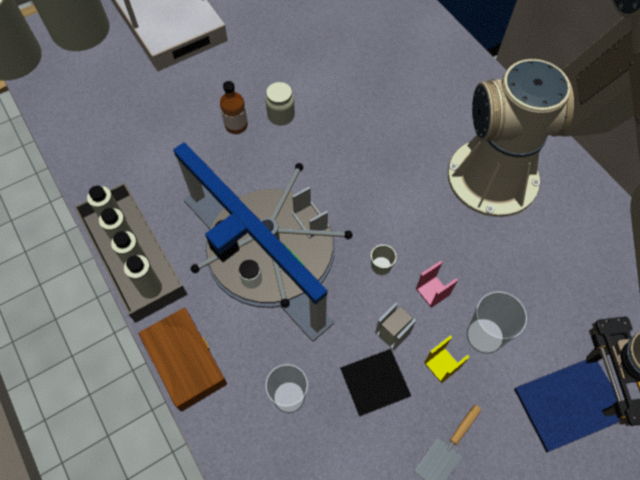

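View pics/side1.png

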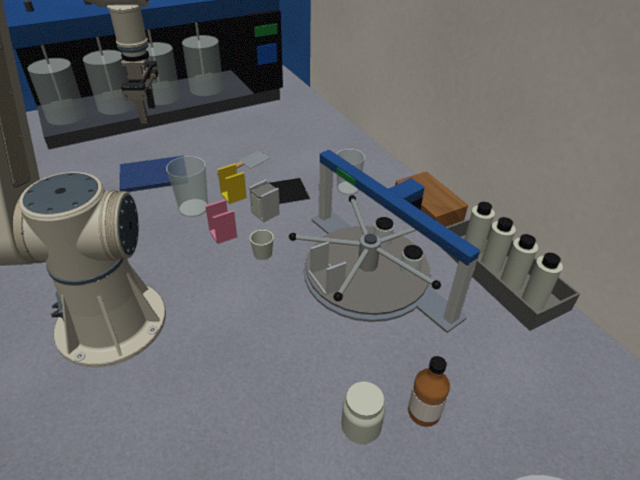

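Scene view: candidates for the stand are the pink one (437,285), the yellow one (447,360) and the grey aluminium one holding the block (397,323). I choose the grey one. The mat is at (375,382), the wheel hub at (266,228) and the cradle at (310,212), with its balls at (299,167), (348,235), (285,303) and (195,268). I'll measure these.

```bash
cat >> h.py <<'E'
def ray(c,u,v,z):
    d=c['R'].T@np.linalg.inv(c['mtx'])@np.array([u,v,1.]); o=-c['R'].T@c['t']; return o+d*(z-o[2])/d[2]
E
python3 - <<'E'
from h import *
c=dict(np.load('scene.npz')); im=c['image']; P=pts(c)
g=cv2.cvtColor(im,cv2.COLOR_RGB2GRAY)
print('z valid',(c['z_map']>0).mean())
# mat
def rect(m,name):
    q=P[m][:,:2].astype(np.float32); print(name,len(q),cv2.minAreaRect(q),np.median(P[m][:,2]))
box=np.zeros(g.shape,bool); box[340:425,330:420]=1
rect(box&(im.max(-1)<35),'mat')
box[:]=0; box[295:350,370:425]=1
for lo,hi in((.07,.0905),(.0905,.11),(.07,.11)): rect(box&(P[...,2]>lo)&(P[...,2]<hi),'cell/stand %.3f'%lo)
# balls
box[:]=0; box[150:320,180:365]=1
bl=(box&(g<45)&(np.abs(P[...,2]-.105)<.02)).astype(np.uint8)
n,l,s,ct=cv2.connectedComponentsWithStats(bl)
for i in range(1,n):
    if s[i,4]>5: print('blob',ct[i],s[i,4],ray(c,*ct[i],.1).round(4))
# cradle cheeks tops z 0.115
m=box&(P[...,2]>.109)&(P[...,2]<.121); m[:, :285]=0
n,l,s,ct=cv2.connectedComponentsWithStats(m.astype(np.uint8))
for i in range(1,n):
    if s[i,4]>5: rect(l==i,'cheek')
# beam: blue
rect((im[...,2]>110)&(im[...,0]<60)&box,'beam')
for n,(u,v) in dict(cup=(383,253),pink=(437,275),yel=(447,355),tall=(500,310),beak=(287,380)).items(): print(n,ray(c,u,v,.06).round(3))
save('crop1',cv2.resize(im[140:420,180:540],None,fx=2.1,fy=2.1,interpolation=cv2.INTER_CUBIC))
E
```

```text
z valid 0.9957486979166666
mat 2694 ((0.6754278540611267, 0.39756613969802856), (0.4299185276031494, 0.16140735149383545), 50.33663558959961) 0.004444307685640293
cell/stand 0.070 505 ((0.4872075915336609, 0.21937093138694763), (0.0665891021490097, 0.06289985775947571), 13.593809127807617) 0.08687600305133175
cell/stand 0.090 257 ((0.4878864586353302, 0.21985450387001038), (0.06242232024669647, 0.062232207506895065), 12.310945510864258) 0.09281433798914718
cell/stand 0.070 762 ((0.4872075915336609, 0.21937093138694763), (0.0665891021490097, 0.06289985775947571), 13.593809127807617) 0.08879370030654733
blob [299.19354839 166.16129032] 31 [ 0.4628 -0.2502  0.1   ]
blob [217.88888889 222.88888889] 9 [ 0.7155 -0.2128  0.1   ]
blob [347.82978723 234.42553191] 47 [ 0.4642 -0.0199  0.1   ]
blob [276.27272727 234.72727273] 11 [ 0.6112 -0.11    0.1   ]
blob [248.54901961 268.79607843] 255 [ 0.7112 -0.0663  0.1   ]
blob [194.53061224 268.42857143] 49 [ 0.818  -0.1337  0.1   ]
blob [284.52542373 302.93220339] 59 [0.6827 0.0516 0.1   ]
cheek 24 ((0.4672139883041382, -0.2466294765472412), (0.0148
[... 325 characters left out ...]
825637817) 0.11445726582024975
cheek 19 ((0.4630473256111145, -0.016906466335058212), (0.009809385985136032, 0.015187738463282585), 28.777379989624023) 0.11100791384339427
cheek 13 ((0.677645206451416, 0.05503296107053757), (0.01179024763405323, 0.008821552619338036), 61.68098068237305) 0.11138415705959663
cheek 34 ((0.6348284482955933, 0.12091191112995148), (0.018390798941254616, 0.036236509680747986), 64.10778045654297) 0.1148475672768078
beam 3317 ((0.7073162198066711, 0.0920068621635437), (0.8834584355354309, 0.18882058560848236), 80.3062973022461) 0.2305357322516017
cup [0.406 0.052 0.06 ]
pink [0.329 0.169 0.06 ]
yel [0.428 0.339 0.06 ]
tall [0.257 0.319 0.06 ]
beak [0.764 0.197 0.06 ]
```

View pics/crop1.png

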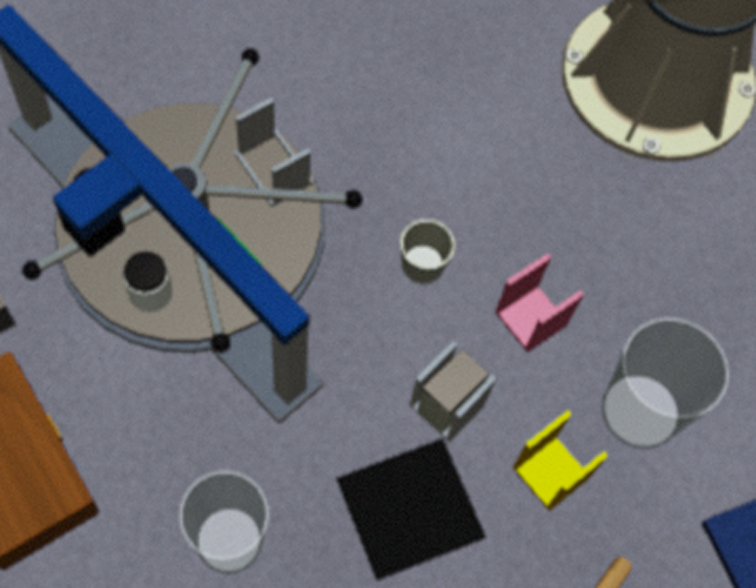

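Crop: the lid shows between the two aluminium walls at (453,385), which confirms the choice. Next I need the orientations of the stand, mat, bridge and head.

```bash
python3 - <<'E'
from h import *
from scipy.optimize import least_squares
c=dict(np.load('scene.npz')); im=c['image']; P=pts(c)
def rect(m,name):
    q=P[m][:,:2].astype(np.float32); r=cv2.minAreaRect(q); print(name,len(q),np.round(r[0],4),np.round(r[1],4),round(r[2],1),np.median(P[m][:,2]).round(4))
def big(m):
    n,l,s,ct=cv2.connectedComponentsWithStats(m.astype(np.uint8)); o=np.argsort(-s[1:,4])+1; return [l==i for i in o if s[i,4]>20]
box=np.zeros(im.shape[:2],bool); box[340:425,330:420]=1
rect(big(box&(im.max(-1)<35))[0],'mat')
box[:]=0; box[295:350,370:425]=1
for m in big(box&(P[...,2]>.0905)&(P[...,2]<.098))[:3]: rect(m,'wall')
for m in big(box&(P[...,2]>.083)&(P[...,2]<.0905))[:2]: rect(m,'lid')
B=np.array([[.4628,-.2502],[.4642,-.0199],[.6827,.0516],[.818,-.1337]])
f=lambda p:np.hypot(*(B-p).T)-.195
h=least_squares(f,[.62,-.13]).x; print('hub',h,f(h),np.degrees(np.arctan2(*(B-h).T[::-1])))
m=(im[...,2]>80)&(im[...,0]<60)&(np.abs(P[...,2]-.23)<.006)
for k in big(m)[:3]: rect(k,'beam')
q=P[m][:,:2]; 
beam=q[np.hypot(*(q-h).T)<.4]; l=cv2.fitLine(beam.astype(np.float32),cv2.DIST_HUBER,0,.01,.01).ravel(); print(l)
n=np.array([-l[1],l[0]]); print('offset',n@(l[2:]-h),'normal ang',np.degrees(np.arctan2(n[1],n[0])))
for m in big((P[...,2]>.109)&(P[...,2]<.121)&(np.hypot(P[...,0]-.503,P[...,1]+.133)<.08))[:3]: rect(m,'cheek')
E
```

```text
mat 2694 [0.6754 0.3976] [0.4299 0.1614] 50.3 0.0044
wall 67 [0.4929 0.1927] [0.0606 0.007 ] 12.4 0.0941
wall 61 [0.481  0.2467] [0.0604 0.0062] 13.1 0.0942
wall 24 [0.496  0.2375] [0.027  0.0094] 13.3 0.0923
lid 356 [0.4864 0.222 ] [0.0658 0.0439] 12.7 0.0878
hub [ 0.62192268 -0.13469111] [1.62739241e-03 7.29141707e-05 9.54737788e-04 1.07982547e-03] [-144.02369221  143.9527438    71.93112717    0.28960905]
beam 3633 [ 0.7096 -0.1181] [0.1125 0.5048] 10.3 0.2304
[ 0.1712711  -0.98522395  0.66279775 -0.06169356]
offset 0.052773467080714107 normal ang 9.861732
cheek 65 [ 0.5031 -0.093 ] [0.0496 0.0109] 1.5 0.1145
cheek 63 [ 0.5032 -0.1731] [0.0082 0.049 ] 87.7 0.1146
```

Emit:
step_arm:
  delta_pos:
    - [0.028,-0.043,0]
    - [0.028,-0.043,0]
    - [0.028,-0.043,0]
    - [0.028,-0.043,0]
    - [0.028,-0.043,0]
    - [0.028,-0.043,0]
    - [0.027,-0.043,0]
    - [0.027,-0.044,0]
  yaw: [-0.114,-0.114,-0.114,-0.114,-0.114,-0.114,-0.114,-0.114]
  gripper: [1,1,1,1,1,1,1,1]

```text
clock: 0.9
position: [0.4826, 0.2275, 0.2225]
tcp_rot: [-0.0, 0.627, 0.779, -0.0]
force: [0.3, 0.5, 0.2]
finger_gap: 0.092
gripper_force: 0.0
```

```bash
cat >> h.py <<'E'
from scipy.spatial.transform import Rotation as Ro
def tcp():
    s=read_state(); q=s['tcp_rot']; y=Ro.from_quat([*q[1:],q[0]]).as_matrix()[:,1]
    print('t',s['clock'],'p',s['position'].round(4),'ang',np.degrees(np.arctan2(y[1],y[0])).round(2),'F',s['force'].round(1),'gap',round(s['finger_gap'],4),'gf',round(s['gripper_force'],1),'q',s['joint_pos'].round(2)); return s
E
python3 - <<'E'
from h import *
tcp(); c=dict(np.load('scene.npz')); print('mat',ray(c,375.7,381.9,.004))
w=grab('wrist'); save('w1',w['image'])
P=pts(w); m=(np.abs(P[...,2]-.094)<.0035)&(np.hypot(P[...,0]-.487,P[...,1]-.22)<.06)
n,l,s,ct=cv2.connectedComponentsWithStats(m.astype(np.uint8))
for i in range(1,n):
    if s[i,4]>100: print(s[i,4],cv2.minAreaRect(P[l==i][:,:2].astype(np.float32)))
m=(np.abs(P[...,2]-.088)<.003)&(np.hypot(P[...,0]-.487,P[...,1]-.22)<.06)
n,l,s,ct=cv2.connectedComponentsWithStats(m.astype(np.uint8))
for i in range(1,n):
    if s[i,4]>100: print('lid',s[i,4],cv2.minAreaRect(P[l==i][:,:2].astype(np.float32)))
E
```

```text
t 0.9 p [0.4826 0.2275 0.2225] ang 12.34 F [0.3 0.5 0.2] gap 0.092 gf 0.0 q [0.44 0.21 1.83 0.   1.1  0.22]
mat [0.58776715 0.29586639 0.004     ]
517 ((0.4811931550502777, 0.245693176984787), (0.05930927395820618, 0.006540832109749317), 13.39196491241455)
475 ((0.4935974180698395, 0.19132767617702484), (0.05930540710687637, 0.006715259049087763), 13.583830833435059)
lid 2962 ((0.48695674538612366, 0.21912932395935059), (0.06384961307048798, 0.039636850357055664), 11.750252723693848)
lid 135 ((0.4934408366680145, 0.19415384531021118), (0.05935527756810188, 0.0012002249713987112), 13.09271240234375)
```

Emit:
step_arm:
  delta_pos:
    - [-0.001,-0.002,-0.03]
    - [0,0,-0.04]
    - [0,0,-0.04]
    - [0,0,-0.03]
    - [0,0,-0.02]
    - [0,0,-0.014]
    - [0,0,0]
    - [0,0,0]
  yaw: [0.004,0,0,0,0,0,0,0]
  gripper: [1,1,1,1,1,1,1,0.5]
  force: 20

```text
clock: 1.75
position: [0.4812, 0.2277, 0.049]
tcp_rot: [0.0, 0.624, 0.782, 0.0]
force: [-1.0, 0.3, 0.0]
finger_gap: 0.0858
gripper_force: 0.0
```

```bash
python3 -c "
from h import *
tcp()"
```

```text
t 1.75 p [0.4812 0.2277 0.049 ] ang 12.85 F [-1.   0.3  0. ] gap 0.0858 gf 0.0 q [0.44 0.45 1.96 0.   0.73 0.21]
```

Emit:
step_arm:
  delta_pos:
    - [0.003,-0.004,0]
    - [0.003,-0.005,0]
    - [0,0,0]
    - [0,0,0]
    - [0,0,0]
    - [0,0,0]
    - [0,0,0]
    - [0,0,0]
  yaw: [0,0,0,0,0,0,0,0]
  gripper: [0.6,0.6,0.5,0.0,0.0,0.0,0.0,0.0]
  force: 20

```text
clock: 2.55
position: [0.4873, 0.2182, 0.0491]
tcp_rot: [0.0, 0.624, 0.782, 0.0]
force: [-0.2, -2.8, 6.0]
finger_gap: 0.0638
gripper_force: 20.0
```

```bash
python3 -c "
from h import *
tcp()"
```

```text
t 2.55 p [0.4873 0.2182 0.0491] ang 12.84 F [-0.2 -2.8  6. ] gap 0.0638 gf 20.0 q [ 0.42  0.45  1.96 -0.    0.73  0.19]
```

Emit:
step_arm:
  delta_pos:
    - [0,0,0.015]
    - [0,0,0.03]
    - [0,0,0.03]
    - [0,0,0.03]
    - [0,0,0.015]
    - [0.01,0.008,0]
    - [0.01,0.008,0]
    - [0.01,0.008,0]
  yaw: [0,0,0,0,0,0.07,0.13,0.13]
  gripper: [0,0,0,0,0,0,0,0]

```text
clock: 3.35
position: [0.5168, 0.2426, 0.1684]
tcp_rot: [-0.0, 0.484, 0.875, -0.0]
force: [-0.7, -1.1, -2.9]
finger_gap: 0.0644
gripper_force: 19.9
```

Emit:
step_arm:
  delta_pos:
    - [0.01,0.008,0]
    - [0.01,0.008,0]
    - [0.01,0.008,0]
    - [0.01,0.008,0]
    - [0.01,0.008,0]
    - [0.01,0.008,0]
    - [0.01,0.008,0]
    - [0.01,0.006,0]
  yaw: [0.13,0.13,0.13,0.13,0.13,0.13,0.13,0.107]
  gripper: [0,0,0,0,0,0,0,0]

```text
clock: 4.15
position: [0.5967, 0.3048, 0.1678]
tcp_rot: [-0.001, -0.003, 1.0, -0.0]
force: [0.6, -1.0, -3.2]
finger_gap: 0.0643
gripper_force: 19.9
```

Emit:
step_arm:
  delta_pos:
    - [0,0,-0.02]
    - [0,0,-0.03]
    - [0,0,-0.03]
    - [0,0,-0.02]
    - [0,0,-0.01]
    - [0,0,-0.006]
    - [0,0,0]
    - [0,0,0]
  yaw: [0,0,0,0,0,0,0,0]
  gripper: [0,0,0,0,0,0,0,0]

```text
clock: 4.95
position: [0.5976, 0.3048, 0.0535]
tcp_rot: [0.001, -0.0, 1.0, 0.0]
force: [1.0, -0.5, -3.9]
finger_gap: 0.064
gripper_force: 20.0
```

```bash
python3 -c "
from h import *
tcp()"
```

```text
t 4.95 p [0.5976 0.3048 0.0535] ang 90.01 F [ 1.  -0.5 -3.9] gap 0.064 gf 20.0 q [ 0.47  0.6   1.65 -0.    0.89 -1.1 ]
```

Emit:
step_arm:
  delta_pos:
    - [0,0,-0.003]
    - [0,0,-0.003]
    - [0,0,-0.002]
    - [0,0,-0.001]
    - [0,0,0]
  yaw: [0,0,0,0,0]
  gripper: [0,0,0,0,0]

```text
clock: 5.45
position: [0.5972, 0.3045, 0.0451]
tcp_rot: [0.0, -0.0, 1.0, 0.0]
force: [-3.5, -2.4, 9.3]
finger_gap: 0.0636
gripper_force: 20.0
```

Emit:
step_arm:
  delta_pos:
    - [0,0,0]
    - [0,0,0]
    - [0,0,0]
    - [0,0,0.02]
    - [0,0,0.03]
    - [0,0,0.03]
    - [0,0,0.03]
    - [0,0,0.02]
  yaw: [0,0,0,0,0,0,-0.1,-0.14]
  gripper: [0.5,0.9,1,1,1,1,1,1]

```text
clock: 6.25
position: [0.5977, 0.3048, 0.1759]
tcp_rot: [0.001, 0.122, 0.993, 0.001]
force: [-0.4, 0.8, -0.2]
finger_gap: 0.0919
gripper_force: 0.0
```

Emit:
step_arm:
  delta_pos:
    - [0,0,0]
    - [0,0,0]
    - [0,0,0]
    - [0,0,0]
    - [0,0,0]
    - [0,0,0]
    - [0,0,0]
    - [0,0,0]
  yaw: [-0.14,-0.14,-0.14,-0.14,-0.14,-0.14,-0.14,-0.14]
  gripper: [1,1,1,1,1,1,1,1]

```text
clock: 7.05
position: [0.597, 0.3044, 0.1734]
tcp_rot: [-0.0, 0.631, 0.776, -0.0]
force: [0.3, 0.3, 0.9]
finger_gap: 0.0917
gripper_force: 0.0
```

Emit:
step_arm:
  delta_pos:
    - [0,0,0]
    - [0,0,0]
    - [0,0,0]
  yaw: [-0.14,-0.071,0]
  gripper: [1,1,1]

```text
clock: 7.35
position: [0.597, 0.3044, 0.1734]
tcp_rot: [-0.0, 0.707, 0.707, -0.0]
force: [0.2, 0.0, -0.6]
finger_gap: 0.0918
gripper_force: 0.0
```

```bash
python3 - <<'E'
from h import *
tcp(); w=grab('wrist'); save('w2',w['image'])
P=pts(w)
m=(np.abs(P[...,2]-.084)<.004)&(np.hypot(P[...,0]-.597,P[...,1]-.305)<.06)
n,l,s,ct=cv2.connectedComponentsWithStats(m.astype(np.uint8))
for i in range(1,n):
    if s[i,4]>100: print('lid',s[i,4],cv2.minAreaRect(P[l==i][:,:2].astype(np.float32)),np.median(P[l==i][:,2]))
E
```

```text
t 7.35 p [0.597  0.3044 0.1734] ang -0.05 F [ 0.2  0.  -0.6] gap 0.0918 gf 0.0 q [ 0.47  0.47  1.57 -0.    1.1   0.47]
lid 4095 ((0.596367359161377, 0.30462533235549927), (0.06317929923534393, 0.03988908231258392), 89.69111633300781) 0.08349173321636559
```

View pics/w2.png

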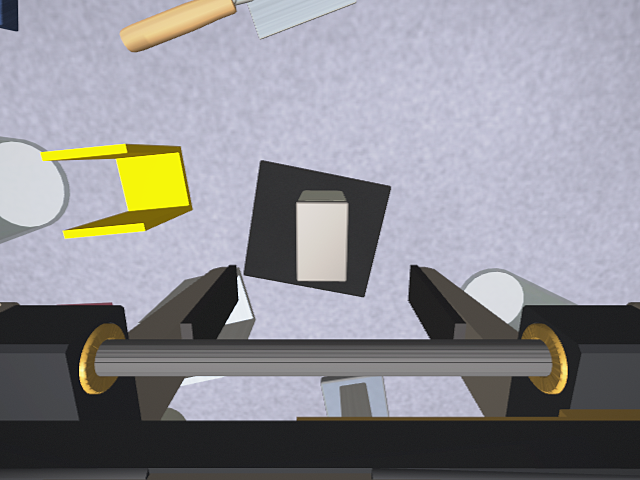

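The standard stands upright on the mat at (322,240), centred below the jaws. I'll grasp it now by its broad faces.

Emit:
step_arm:
  delta_pos:
    - [0,0,-0.02]
    - [0,0,-0.03]
    - [0,0,-0.03]
    - [0,0,-0.025]
    - [0,0,-0.015]
    - [0,0,-0.005]
    - [0,0,0]
    - [0,0,0]
  yaw: [0,0,0,0,0,0,0,0]
  gripper: [1,1,1,1,1,1,0.3,-0.3]
  force: 20

```text
clock: 8.2
position: [0.5978, 0.3048, 0.0497]
tcp_rot: [0.0, 0.707, 0.707, 0.001]
force: [1.0, 0.2, 0.0]
finger_gap: 0.078
gripper_force: 0.0
```

Emit:
step_arm:
  delta_pos:
    - [0,0,0]
    - [0,0,0]
    - [0,0,0]
    - [0,0,0]
    - [0,0,0]
  yaw: [0,0,0,0,0]
  gripper: [-0.3,-0.3,-0.3,-0.3,-0.3]

```text
clock: 8.7
position: [0.5967, 0.3045, 0.0487]
tcp_rot: [-0.0, 0.707, 0.707, -0.0]
force: [-0.4, 1.1, 0.7]
finger_gap: 0.0399
gripper_force: 20.0
```

Emit:
step_arm:
  delta_pos:
    - [0,0,0.015]
    - [0,0,0.03]
    - [0,0,0.03]
    - [-0.02,0,0.03]
    - [-0.025,0,0.03]
    - [-0.025,0,0.025]
    - [-0.024,-0.01,0.01]
    - [0,-0.03,0]
  yaw: [0,0,0,0,0,0,0,0]
  gripper: [-0.3,-0.3,-0.3,-0.3,-0.3,-0.3,-0.3,-0.3]

```text
clock: 9.5
position: [0.5012, 0.266, 0.2213]
tcp_rot: [-0.0, 0.706, 0.708, 0.001]
force: [0.8, -0.9, -3.6]
finger_gap: 0.0401
gripper_force: 20.0
```

Emit:
step_arm:
  delta_pos:
    - [0,-0.035,0]
    - [0,-0.035,0]
    - [0,-0.035,0]
    - [0,-0.035,0]
    - [0,-0.035,0]
    - [0,-0.035,0]
    - [0,-0.035,0]
    - [0,-0.035,0]
  yaw: [0,0,0,0,0,0,0,0]
  gripper: [-0.3,-0.3,-0.3,-0.3,-0.3,-0.3,-0.3,-0.3]

```text
clock: 10.3
position: [0.5026, -0.017, 0.2193]
tcp_rot: [0.0, 0.707, 0.707, 0.0]
force: [0.6, -0.6, -3.0]
finger_gap: 0.0399
gripper_force: 20.0
```

Emit:
step_arm:
  delta_pos:
    - [0,-0.035,0]
    - [0,-0.035,0]
    - [0,-0.025,0]
    - [0,-0.012,0]
    - [0,0,0]
    - [0,0,0]
  yaw: [0,0,0,0,0,0]
  gripper: [-0.3,-0.3,-0.3,-0.3,-0.3,-0.3]

```text
clock: 10.9
position: [0.5028, -0.122, 0.2187]
tcp_rot: [-0.0, 0.707, 0.707, 0.0]
force: [0.7, 0.3, -3.5]
finger_gap: 0.0401
gripper_force: 20.0
```

```bash
python3 - <<'E'
from h import *
tcp(); w=grab('wrist'); P=pts(w); save('w3',w['image'])
m=(np.abs(P[...,2]-.115)<.004)&(np.hypot(P[...,0]-.503,P[...,1]+.133)<.06)
n,l,s,ct=cv2.connectedComponentsWithStats(m.astype(np.uint8))
for i in range(1,n):
    if s[i,4]>60: print('cheek',s[i,4],cv2.minAreaRect(P[l==i][:,:2].astype(np.float32)))
c=grab('side'); save('side2',c['image'][180:340,200:480].repeat(2,0).repeat(2,1))
E
```

```text
t 10.9 p [ 0.5028 -0.122   0.2187] ang -0.03 F [ 0.7  0.3 -3.5] gap 0.0401 gf 20.0 q [-0.24  0.19  1.86  0.    1.09 -0.24]
cheek 438 ((0.5028203725814819, -0.09363719075918198), (0.005145308095961809, 0.04911026358604431), 89.94966125488281)
```

View pics/w3.png

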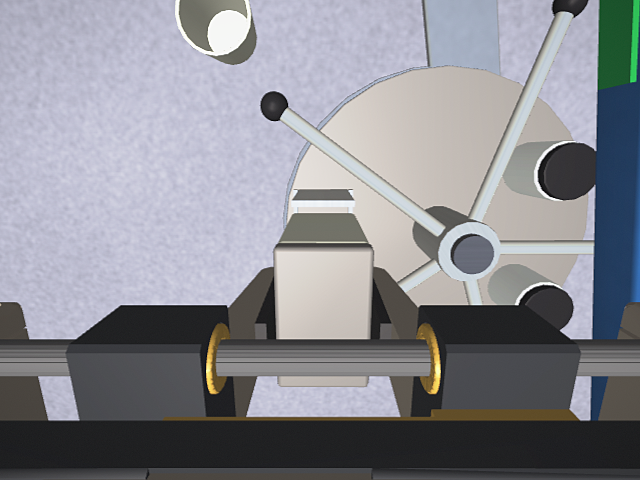

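Emit:
step_arm:
  delta_pos:
    - [0,-0.006,0]
    - [0,-0.006,0]
    - [0,0,-0.02]
    - [0,0,-0.025]
    - [0,0,-0.025]
    - [0,0,-0.02]
    - [0,0,-0.01]
    - [0,0,0]
  yaw: [0,0,0,0,0,0,0,0]
  gripper: [-0.3,-0.3,-0.3,-0.3,-0.3,-0.3,-0.3,-0.3]

```text
clock: 11.8
position: [0.5022, -0.1344, 0.1175]
tcp_rot: [-0.001, 0.707, 0.707, -0.001]
force: [-0.1, 0.5, -3.2]
finger_gap: 0.04
gripper_force: 20.0
```

```bash
python3 - <<'E'
from h import *
tcp(); P=pts(dict(np.load('wrist.npz'))); m=np.hypot(P[...,0]-.622,P[...,1]+.1347)<.03
z=P[m][:,2]; print('hub top',np.percentile(z,[50,90,98]))
E
```

```text
t 11.8 p [ 0.5022 -0.1344  0.1175] ang 0.0 F [-0.1  0.5 -3.2] gap 0.04 gf 20.0 q [-0.26  0.32  1.95 -0.    0.87 -0.26]
hub top [0.11424639 0.12277419 0.12348708]
```

Emit:
step_arm:
  delta_pos:
    - [0.0005,0,-0.012]
    - [0,0,-0.012]
    - [0,0,-0.008]
    - [0,0,-0.004]
    - [0,0,-0.003]
    - [0,0,-0.002]
    - [0,0,0]
  yaw: [0,0,0,0,0,0,0]
  gripper: [-0.3,-0.3,-0.3,-0.3,-0.3,-0.3,-0.3]

```text
clock: 12.5
position: [0.5035, -0.1346, 0.0776]
tcp_rot: [0.0, 0.707, 0.707, 0.0]
force: [0.2, 0.2, -3.5]
finger_gap: 0.0397
gripper_force: 20.0
```

Emit:
step_arm:
  delta_pos:
    - [0,0,-0.0015]
    - [0,0,-0.001]
    - [0,0,-0.001]
    - [0,0,0]
  yaw: [0,0,0,0]
  gripper: [-0.3,-0.3,-0.3,-0.3]

```text
clock: 12.9
position: [0.5036, -0.1346, 0.0747]
tcp_rot: [0.0, 0.707, 0.707, 0.0]
force: [-2.2, 0.1, 3.7]
finger_gap: 0.0399
gripper_force: 20.0
```

Emit:
step_arm:
  delta_pos:
    - [0,0,0]
    - [0,0,0]
    - [0,0,0]
    - [0,0,0]
    - [0,0,0.02]
    - [0,0,0.03]
    - [0,0,0.03]
    - [0,0,0.03]
  yaw: [0,0,0,0,0,0,0,0]
  gripper: [0.0,0.4,0.6,0.6,0.6,0.6,0.6,0.6]

```text
clock: 13.7
position: [0.5033, -0.1345, 0.1851]
tcp_rot: [-0.0, 0.707, 0.707, -0.0]
force: [0.6, 0.5, 0.1]
finger_gap: 0.0738
gripper_force: 0.0
```

Emit:
step_arm:
  delta_pos:
    - [0,0,0.03]
    - [0,0,0.02]
    - [0,0,0]
  yaw: [0,0,0]
  gripper: [0.6,0.6,0.6]

```text
clock: 14.0
position: [0.5051, -0.135, 0.2368]
tcp_rot: [0.002, 0.707, 0.707, 0.001]
force: [-0.6, -0.1, 0.4]
finger_gap: 0.0736
gripper_force: 0.0
```

```bash
python3 - <<'E'
from h import *
tcp(); w=grab('wrist'); P=pts(w); save('w4',w['image'])
for z in(.115,.110):
  m=(np.abs(P[...,2]-z)<.0025)&(np.hypot(P[...,0]-.503,P[...,1]+.133)<.06)
  n,l,s,ct=cv2.connectedComponentsWithStats(m.astype(np.uint8))
  for i in range(1,n):
    if s[i,4]>60: print(z,s[i,4],cv2.minAreaRect(P[l==i][:,:2].astype(np.float32)),np.median(P[l==i][:,2]))
E
```

```text
t 14.0 p [ 0.5051 -0.135   0.2368] ang 0.0 F [-0.6 -0.1  0.4] gap 0.0736 gf 0.0 q [-0.26  0.18  1.84 -0.    1.12 -0.26]
0.115 413 ((0.5028932690620422, -0.09371212869882584), (0.005146069917827845, 0.049246497452259064), 89.9257583618164) 0.11442806847594628
0.115 339 ((0.5034341216087341, -0.1746116727590561), (0.005730799399316311, 0.049104154109954834), 89.5536117553711) 0.11453525830114374
0.11 3151 ((0.5039459466934204, -0.13438254594802856), (0.06314168870449066, 0.03996618092060089), 89.8454360961914) 0.10953193157072408
0.11 110 ((0.5032759308815002, -0.17217259109020233), (0.04958602413535118, 0.0011808446142822504), 0.19456015527248383) 0.10995995228798597
```

View pics/w4.png

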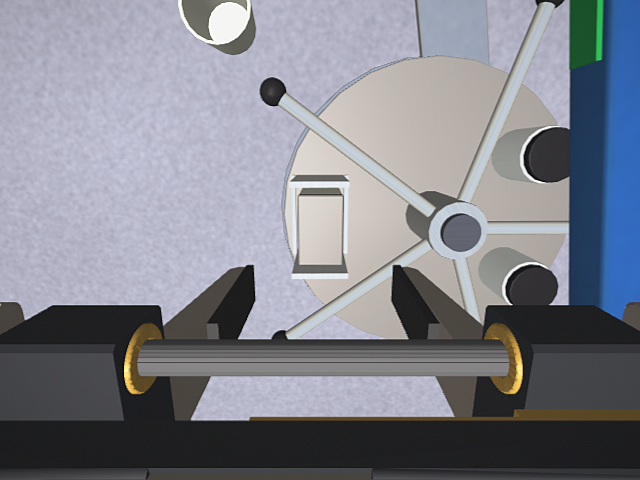

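The standard is home: its lid shows between the cheeks at (320,230), centred within 1 mm, at height 0.1095. Next I'll close the gripper, turn it and plan the spoke pushes.

Emit:
step_arm:
  delta_pos:
    - [0,-0.015,0]
    - [0,-0.018,0]
    - [0,-0.018,0]
    - [0.002,-0.018,0]
    - [0.002,-0.018,0]
    - [0.002,-0.018,0]
    - [0,-0.018,0]
    - [0,-0.017,0]
  yaw: [0.145,0.145,0.145,0.145,0.145,0.145,0.145,0.145]
  gripper: [0,-0.5,-1,-1,-1,-1,-1,-1]

```text
clock: 14.85
position: [0.5087, -0.2749, 0.2319]
tcp_rot: [-0.001, 0.201, 0.98, 0.0]
force: [-1.0, -0.0, 0.1]
finger_gap: 0.0114
gripper_force: 0.0
```

Emit:
step_arm:
  delta_pos:
    - [0,0,0]
    - [0,0,0]
    - [0,0,0]
    - [0,0,0]
    - [0,0,0]
  yaw: [0.145,0.145,0.145,0.145,0.005]
  gripper: [-1,-1,-1,-1,-1]

```text
clock: 15.35
position: [0.5087, -0.2742, 0.2322]
tcp_rot: [-0.001, -0.088, 0.996, 0.001]
force: [-0.2, -0.3, -0.0]
finger_gap: 0.0005
gripper_force: 0.0
```

```bash
cat >> h.py <<'E'
H=np.array([.622,-.1347])
def balls():
    c=grab('scene'); im=c['image']; P=pts(c); g=im.max(-1); r=np.hypot(P[...,0]-H[0],P[...,1]-H[1])
    m=(g<55)&(abs(P[...,2]-.106)<.012)&(abs(r-.195)<.02)
    n,l,s,ct=cv2.connectedComponentsWithStats(m.astype(np.uint8))
    for i in range(1,n):
        if s[i,4]>8: p=ray(c,*ct[i],.105)[:2]-H; print('ball',s[i,4],'ang',np.degrees(np.arctan2(p[1],p[0])).round(1),'r',np.hypot(*p).round(3))
    return c
E
python3 - <<'E'
from h import *
tcp(); c=balls(); im=c['image']; P=pts(c)
m=(P[...,2]>.05)&(P[...,2]<.2); m[:, :215]=0; m[:,300:]=0; m[:80]=0; m[133:]=0
n,l,s,ct=cv2.connectedComponentsWithStats(m.astype(np.uint8))
for i in range(1,n):
    if s[i,4]>50: q=P[l==i]; print(s[i,4],ct[i],np.percentile(q,[2,98],axis=0).round(3))
w=np.load('wrist.npz'); print('wrist cam',-w['R'].T@w['t'])
E
```

```text
t 15.35 p [ 0.5087 -0.2742  0.2322] ang 100.11 F [-0.2 -0.3 -0. ] gap 0.0005 gf 0.0 q [-0.5   0.27  1.72 -0.    1.15 -2.24]
ball 33 ang -144.4 r 0.193
ball 48 ang 143.2 r 0.195
ball 49 ang 1.0 r 0.196
ball 61 ang 71.9 r 0.198
781 [231.77208707 104.815621  ] [[ 0.488 -0.533  0.054]
 [ 0.545 -0.487  0.173]]
122 [289.41803279  97.24590164] [[ 0.349 -0.489  0.061]
 [ 0.382 -0.451  0.105]]
wrist cam [ 0.50505913 -0.06712084  0.39839865]
```

Emit:
step_arm:
  delta_pos:
    - [0,0,-0.03]
    - [0,0,-0.035]
    - [0,0,-0.035]
    - [0,0,-0.03]
    - [0,0,-0.014]
    - [0,0,0]
  yaw: [0,0,0,0,0,0]
  gripper: [-1,-1,-1,-1,-1,-1]

```text
clock: 16.0
position: [0.5081, -0.2738, 0.088]
tcp_rot: [-0.002, -0.086, 0.996, 0.001]
force: [-0.3, 0.6, -0.1]
finger_gap: 0.0007
gripper_force: 0.0
```

```bash
cat >> h.py <<'E'
def arc(phi_end,n,r=.178,z=.088):
    p=tcp()['position']; d=p[:2]-H; a=np.arctan2(d[1],d[0])%(2*np.pi); r0=np.hypot(*d); print('phi',np.degrees(a),'r',r0)
    t=np.linspace(0,1,n+1); A=a+(np.radians(phi_end)-a)*t; R=r0+(r-r0)*np.minimum(1,t*4)
    q=np.c_[H[0]+R*np.cos(A),H[1]+R*np.sin(A)]; print(np.diff(q.round(3),axis=0).round(3).tolist(), 'dz',round(z-p[2],3))
E
python3 -c "
from h import *
arc(122,16)"
```

```text
t 16.0 p [ 0.5081 -0.2738  0.088 ] ang 99.85 F [-0.3  0.6 -0.1] gap 0.0007 gf 0.0 q [-0.5   0.44  1.84 -0.    0.86 -2.24]
phi 230.67786420327892 r 0.17977941043473356
[[-0.015, 0.015], [-0.014, 0.016], [-0.011, 0.018], [-0.009, 0.019], [-0.007, 0.02], [-0.005, 0.021], [-0.003, 0.021], [0.0, 0.021], [0.003, 0.021], [0.005, 0.02], [0.007, 0.02], [0.01, 0.019], [0.012, 0.017], [0.014, 0.016], [0.015, 0.014], [0.018, 0.012]] dz 0.0
```

Emit:
step_arm:
  delta_pos:
    - [-0.015,0.015,0]
    - [-0.014,0.016,0]
    - [-0.011,0.018,0]
    - [-0.009,0.019,0]
    - [-0.007,0.02,0]
    - [-0.005,0.021,0]
    - [-0.003,0.021,0]
    - [0,0.021,0]
  yaw: [0,0,0,0,0,0,0,0]
  gripper: [-1,-1,-1,-1,-1,-1,-1,-1]

```text
clock: 16.8
position: [0.4474, -0.1237, 0.0921]
tcp_rot: [0.002, -0.086, 0.996, -0.001]
force: [2.3, -2.6, 0.5]
finger_gap: 0.0005
gripper_force: 1.4
```

```bash
python3 -c "
from h import *
balls(); arc(122,8)"
```

```text
ball 30 ang -117.9 r 0.193
ball 9 ang 167.7 r 0.189
ball 45 ang -45.2 r 0.194
ball 51 ang 26.7 r 0.196
t 16.85 p [ 0.4467 -0.1215  0.0918] ang 99.87 F [-0.2  1.3 -0.3] gap 0.0007 gf 0.0 q [-0.27  0.29  2.09  0.    0.77 -2.01]
phi 175.67825703773428 r 0.17582002296252017
[[0.001, 0.02], [0.004, 0.021], [0.008, 0.019], [0.01, 0.018], [0.011, 0.018], [0.014, 0.015], [0.016, 0.014], [0.017, 0.012]] dz -0.004
```

Emit:
step_arm:
  delta_pos:
    - [0.001,0.02,-0.002]
    - [0.004,0.021,-0.002]
    - [0.008,0.019,0]
    - [0.01,0.018,0]
    - [0.011,0.018,0]
    - [0.014,0.015,0]
    - [0.016,0.014,0]
    - [0.017,0.012,0]
  yaw: [0,0,0,0,0,0,0,0]
  gripper: [-1,-1,-1,-1,-1,-1,-1,-1]

```text
clock: 17.65
position: [0.5276, 0.0134, 0.0873]
tcp_rot: [0.0, -0.087, 0.996, -0.0]
force: [-1.3, -3.5, 0.2]
finger_gap: 0.0005
gripper_force: 1.3
```

```bash
python3 -c "
from h import *
balls(); tcp()"
```

```text
ball 31 ang -98.5 r 0.194
ball 45 ang -25.8 r 0.195
ball 59 ang 116.7 r 0.195
ball 59 ang 45.5 r 0.197
t 17.7 p [0.5309 0.0147 0.0878] ang 99.94 F [2.5 1.3 1.7] gap 0.0004 gf 0.0 q [ 0.02  0.38  1.95  0.    0.81 -1.72]
```

Emit:
step_arm:
  delta_pos:
    - [-0.012,-0.008,0]
    - [0,0,0.03]
    - [0,0,0.03]
    - [-0.007,-0.03,0.022]
    - [-0.012,-0.045,0]
    - [-0.013,-0.047,0]
    - [-0.013,-0.047,0]
    - [-0.012,-0.04,0]
  yaw: [0,0,0,0,0,0,0,0]
  gripper: [-1,-1,-1,-1,-1,-1,-1,-1]

```text
clock: 18.5
position: [0.4548, -0.206, 0.1687]
tcp_rot: [0.0, -0.086, 0.996, -0.0]
force: [0.7, 0.4, -0.6]
finger_gap: 0.0005
gripper_force: 0.0
```

```bash
python3 -c "
from h import *
tcp()"
```

```text
t 18.5 p [ 0.4548 -0.206   0.1687] ang 99.91 F [ 0.7  0.4 -0.6] gap 0.0005 gf 0.0 q [-0.43  0.22  1.95 -0.    0.97 -2.17]
```

Emit:
step_arm:
  delta_pos:
    - [0.006,-0.012,0]
    - [0,0,0]
    - [0,0,-0.02]
    - [0,0,-0.03]
    - [0,0,-0.02]
    - [0,0,-0.011]
    - [0,0,0]
  yaw: [0,0,0,0,0,0,0]
  gripper: [-1,-1,-1,-1,-1,-1,-1]

```text
clock: 19.2
position: [0.4625, -0.2142, 0.086]
tcp_rot: [-0.001, -0.087, 0.996, 0.001]
force: [0.1, 0.0, 0.5]
finger_gap: 0.0004
gripper_force: 0.0
```

```bash
python3 -c "
from h import *
arc(131,13)"
```

```text
t 19.2 p [ 0.4625 -0.2142  0.086 ] ang 100.03 F [0.1 0.  0.5] gap 0.0004 gf 0.0 q [-0.44  0.36  1.99  0.    0.8  -2.18]
phi 206.4870300527609 r 0.17817420720920432
[[-0.008, 0.016], [-0.005, 0.018], [-0.004, 0.017], [-0.002, 0.018], [0.0, 0.018], [0.002, 0.018], [0.003, 0.018], [0.006, 0.017], [0.007, 0.017], [0.008, 0.016], [0.011, 0.014], [0.011, 0.014], [0.013, 0.013]] dz 0.002
```

Emit:
step_arm:
  delta_pos:
    - [-0.008,0.016,0]
    - [-0.005,0.018,0]
    - [-0.004,0.017,0]
    - [-0.002,0.018,0]
    - [0,0.018,0]
    - [0.002,0.018,0]
    - [0.003,0.018,0]
    - [0.006,0.017,0]
  yaw: [0,0,0,0,0,0,0,0]
  gripper: [-1,-1,-1,-1,-1,-1,-1,-1]

```text
clock: 20.0
position: [0.4555, -0.074, 0.088]
tcp_rot: [0.001, -0.087, 0.996, -0.0]
force: [0.4, -3.6, 0.3]
finger_gap: 0.0004
gripper_force: 1.3
```

Emit:
step_arm:
  delta_pos:
    - [0.007,0.017,0]
    - [0.008,0.016,0]
    - [0.011,0.014,0]
    - [0.007,0.008,0]
    - [0,0,0]
  yaw: [0,0,0,0,0]
  gripper: [-1,-1,-1,-1,-1]

```text
clock: 20.5
position: [0.489, -0.0191, 0.0876]
tcp_rot: [0.001, -0.088, 0.996, 0.0]
force: [0.1, 0.4, 0.3]
finger_gap: 0.0008
gripper_force: 0.0
```

```bash
python3 -c "
from h import *
balls(); arc(123,4)"
```

```text
ball 34 ang -156.8 r 0.193
ball 36 ang -83.7 r 0.194
ball 71 ang 132.0 r 0.193
ball 48 ang -11.3 r 0.196
ball 60 ang 59.9 r 0.198
t 20.55 p [ 0.4884 -0.0197  0.0873] ang 100.07 F [ 0.5  0.2 -0.6] gap 0.0006 gf 0.0 q [-0.04  0.33  2.03  0.    0.78 -1.79]
phi 139.2939825624164 r 0.1762828551015067
[[0.008, 0.011], [0.009, 0.008], [0.01, 0.008], [0.01, 0.008]] dz 0.001
```

Emit:
step_arm:
  delta_pos:
    - [0.007,0.009,0]
    - [0.008,0.008,0]
    - [0.008,0.007,0]
    - [0.004,0.003,0]
    - [0,0,0]
    - [0,0,0]
  yaw: [0,0,0,0,0,0]
  gripper: [-1,-1,-1,-1,-1,-1]

```text
clock: 21.15
position: [0.5155, 0.0066, 0.087]
tcp_rot: [-0.0, -0.087, 0.996, 0.0]
force: [-0.0, -0.2, 0.4]
finger_gap: 0.0007
gripper_force: 0.0
```

```bash
python3 -c "
from h import *
balls(); arc(123,4)"
```

```text
ball 33 ang -95.3 r 0.194
ball 44 ang -22.6 r 0.195
ball 67 ang 120.4 r 0.194
ball 61 ang 48.7 r 0.197
t 21.2 p [0.5153 0.0065 0.087 ] ang 99.98 F [ 0.3 -1.   1. ] gap 0.0003 gf 0.0 q [ 0.01  0.36  1.98  0.    0.8  -1.74]
phi 127.07584323703365 r 0.17698414542355745
[[0.002, 0.002], [0.003, 0.002], [0.002, 0.002], [0.003, 0.002]] dz 0.001
```

Emit:
step_arm:
  delta_pos:
    - [0.002,0.002,0]
    - [0.003,0.002,0]
    - [0.0015,0.001,0]
    - [0,0,0]
    - [0,0,0]
  yaw: [0,0,0,0,0]
  gripper: [-1,-1,-1,-1,-1]

```text
clock: 21.7
position: [0.5222, 0.0114, 0.0871]
tcp_rot: [0.0, -0.087, 0.996, 0.0]
force: [0.9, -1.1, -0.7]
finger_gap: 0.0004
gripper_force: 0.6
```

Emit:
step_arm:
  delta_pos:
    - [-0.01,-0.008,0]
    - [-0.02,-0.015,0]
    - [-0.02,0,0.02]
    - [-0.03,0,0.04]
    - [-0.03,0,0.04]
    - [-0.02,0,0.04]
    - [0,0,0]
  yaw: [0,0,0,0,0,0,0]
  gripper: [-1,-1,-1,-1,-1,-1,-1]

```text
clock: 22.4
position: [0.3917, -0.0118, 0.2313]
tcp_rot: [0.004, -0.087, 0.996, -0.0]
force: [0.6, 0.2, -1.1]
finger_gap: 0.0007
gripper_force: 0.0
```

```bash
python3 - <<'E'
from h import *
c=balls(); tcp(); save('fin',cv2.resize(c['image'][130:350,160:400],None,fx=2.4,fy=2.4,interpolation=cv2.INTER_CUBIC))
P=pts(c); d=P[...,:2]-H
m=(abs(P[...,2]-.11)<.012)&(abs(np.hypot(*np.moveaxis(d,-1,0))-.12)<.05)
n,l,s,ct=cv2.connectedComponentsWithStats(m.astype(np.uint8))
for i in range(1,n):
    if s[i,4]>25: q=P[l==i]; print(s[i,4],ct[i].round(),cv2.minAreaRect(q[:,:2].astype(np.float32)),np.median(q[:,2]))
c=grab('side'); save('sidefin',cv2.resize(c['image'][140:340,280:500],None,fx=2.8,fy=2.8,interpolation=cv2.INTER_CUBIC))
a=np.radians(10.1); print('spot',H+.12*np.array([np.cos(a),np.sin(a)]))
P=pts(c); m=(abs(P[...,2]-.11)<.007)&(abs(np.hypot(P[...,0]-H[0]-.118,P[...,1]-H[1]-.021))<.07)
print('side top pts',m.sum(),P[m].mean(0) if m.any() else '', cv2.minAreaRect(P[m][:,:2].astype(np.float32)) if m.any() else '')
E
```

```text
ball 35 ang -97.3 r 0.194
ball 39 ang -170.3 r 0.194
ball 43 ang -24.7 r 0.195
ball 50 ang 117.6 r 0.196
ball 60 ang 46.6 r 0.197
t 22.45 p [ 0.3922 -0.0118  0.2292] ang 99.97 F [ 0.6  0.5 -0.6] gap 0.0006 gf 0.0 q [-0.03 -0.04  2.09  0.    1.08 -1.78]
167 [249. 190.] ((0.6065627336502075, -0.2539614737033844), (0.0993889719247818, 0.012172429822385311), 82.21712493896484) 0.10541612792748825
180 [305. 200.] ((0.5035476684570312, -0.1535547375679016), (0.09966354072093964, 0.013795045204460621), 10.392845153808594) 0.10513768694505785
42 [201. 236.] ((0.766937792301178, -0.20093975961208344), (0.013336705043911934, 0.020078273490071297), 64.69731140136719) 0.10573678030216033
201 [310. 251.] ((0.5671698451042175, -0.0281485877931118), (0.013788221403956413, 0.09871301054954529), 28.119831085205078) 0.10503566832039146
372 [233. 265.] ((0.7370869517326355, -0.10052035748958588), (0.04974140599370003, 0.070572629570961), 6.0581135749816895) 0.11045075848922117
205 [255. 273.] ((0.7039619088172913, -0.04724201187491417), (0.09979043155908585, 0.013452034443616867), 45.98971176147461) 0.10520916897864065
spot [ 0.74014038 -0.11365599]
side top pts 279 [ 0.72783432 -0.11468668  0.1084773 ] ((0.7177971601486206, -0.11759789288043976), (0.05957048758864403, 0.12279089540243149), 9.765413284301758)
```

View pics/sidefin.png

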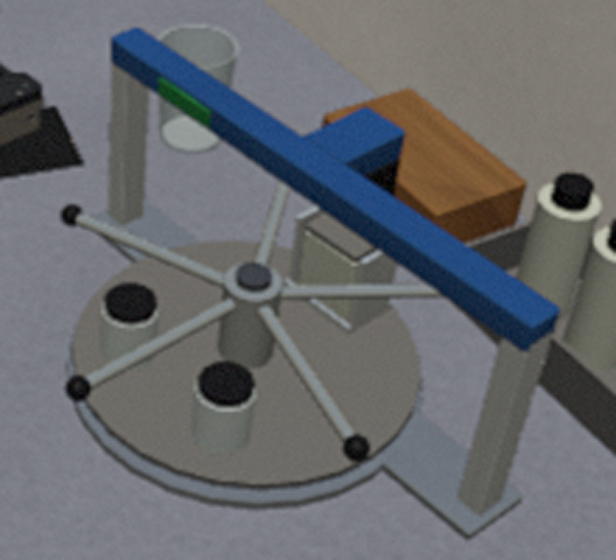

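View pics/fin.png

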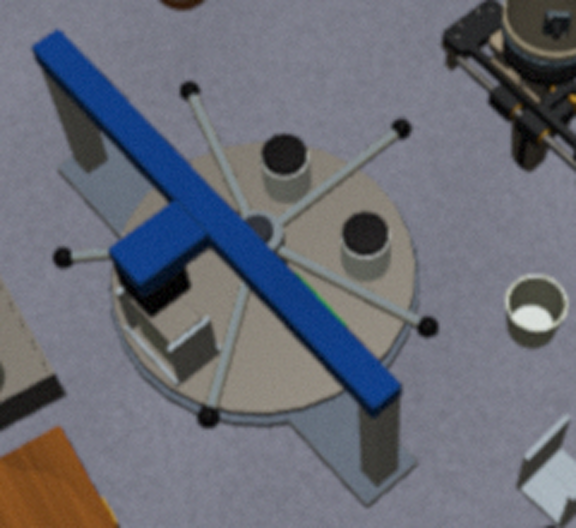

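Both views show the standard upright in its cradle under the head: side crop (340,250), top crop (170,300). The spokes put the cradle at about 10.5°, against 10.1° for the head, roughly 1 mm off. I'm handing in.

```bash
python3 -c "
from h import *
print(finish_job())"
```

```text
the job is handed in; nothing more can be done
None
```

I handed the job in at about 22 s of the 72 s allowed. By my last camera check the standard stands upright and home in the cradle, about 1 mm from centre under the reading head, with the arm clear; the hand-in returned no verdict.

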